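Slide the pen-parts case into its freshly lacquered dock

ROBOT

A 7-joint arm with a two-finger parallel gripper is mounted at the origin on the work surface. World frame = base frame: x ahead of the robot, y to its left, z up, the work surface at z = 0. Lengths are in m, angles in rad, forces in N, time in s.
With the tool pointing down it reaches from about 0.4 to 0.85 m from the base axis. Payload 6.9 kg.
Tool frame: the origin (TCP) lies at the very end of the fingers, on their centre line; the grasp point (between the pads) lies 19 mm behind it; z points along the fingers, y is the line along which they close (so a half turn about z gives the same grasp; the last joint's range is limited). The gripper opens to 85 mm and grips with 20 to 120 N. Pads are 22 mm wide; open, the fingers measure 114 mm over their backs; the gripper's body (76 mm by 85 mm) begins 54 mm behind the grasp point. The pads swing forward as they close: fully open they stand 13 mm farther back than shut.
Start: joints at [1.256, 0.507, -0.238, 1.5, 0.126, 1.149, -0.155], TCP at [0.255, -0.57, 0.231] pointing down, gripper open.
Joint ranges: [-3.08, 3.08], [-0.24, 2.05], [-1.43, 1.35], [0, 2.5], [-1.52, 4.66], [0.17, 1.96], [-2.89, 2.89]. Speed limits (rad/s): [2.39, 2.39, 3.14, 3.14, 3.14, 3.14, 3.14].

INTERFACE

Orientations are given as a unit quaternion [x, y, z, w].
In Python, from bench import * gives the robot as it stands. The module is installed in compiled form; this text tells all that it offers.
- The arm moves only by the tool servo_tool, never from a script. Its argument "plan" is a list of rows, each a list of 3 entries, a list of its own where there are three numbers: the gripper command: -1 is fully open, 1 is shut, values between are in proportion, then the shift along the tool's x, y, z in m, then the turn about the tool's z in degrees. In form: [[jaw, [x, y, z], turn], ...]. A call has exactly 8 rows; each row shifts and turns the commanded pose from where the row before left it, along the tool's axes as they then stand; what a row does not reach is not made up. A row lasts 1/8 s, in which the tool goes at most 62.5 mm and 10.7 degrees, less where a joint would pass 70% of its speed; a pose out of reach is approached as far as the arm can. A call is refused whole if a number of a shift passes 0.0625 or a number of a turn 10.7, either way. A call with a gripper value outside its range is refused whole. The fingers move at their own pace and stop on an object; "force" is the grip in N (left out, the last holds). Time passes only in rows, so rows that do not move let the fingers close, or fill a call up. It gives the time, the measured TCP pose, the force, the opening and the grip force at its end, in the units of the state.
- get_obs(): the state, without advancing time (a new reading comes with each control period).
- get_image(name): name is "scene" or "top" or "wrist"; returns (picture, depth): 420x560x3 uint8, blue, green, red; 420x560 float32, m along the optical axis (not along the pixel's ray), 0 where there is no reading.
- calibration(name): a dict with "fx", "fy", "cx", "cy" (pixels), "T" (4x4, takes a point from camera to world coordinates). Camera axes: x right, y up, looking along -z (the intrinsics and any distortion apply to the point x, -y, -z); pixel columns grow to the right and rows downward; lengths in m; the calibration is good to about 2 mm. A picture is of the moment at which its call begins: read the wrist's pose just before it. calibration takes no time and is no camera call; for the wrist camera it gives the pose at the moment of the call.
- hand_in(): hands the job in; it is judged then, once.
The state is a dict: "clock": time; "qpos": joint angles; "joint_velocities": joint speeds; "effort": joint torques, N m; "tcp_pos": TCP position; "ee_rot": TCP orientation; "contact_force": force on the tool from outside, world axes, zero at the start; "ft_torque": the same for the moment, N m; "opening": finger opening in m; "finger_force": force on a finger pad.
Only numpy, scipy, OpenCV 4.12 (cv2) and the standard library are available. Lean on these libraries where they do the work, as an engineer would, in place of code of your own. Each camera call takes 0.05 s, during which the arm holds its last target. There are 200 camera calls.

TASK

Push the blue pen-parts case along the board, in between the two red guide rails and down the lane until its front lies flat up against the black rubber stop at the far end. The lacquer on the red rails is still wet, so neither the case nor the robot may touch either rail; line the case up first if it needs it. Only push it - do not lift or tip it - and leave the pen blank, the gouge, the glue bottle and the jar where they are.

Things in the scene. Friction and masses are not known exactly. Their poses are not given: they have to be found in the camera images.
- dock: Fixed plywood board, 520 x 240 x 12 mm, lying on the bench. Origin at bench height on the lane's centre line; x along the lane towards the stop (roughly the robot's left, heading varies), y across it, z up. Board top z = 12 mm, from x = -240 to +280 mm. Lane: mouth (yellow line) at x = -30, stop face at x = +200, clear between the rails y = -58 to +58 mm, floor painted green near the stop.
- rail_a: Red guide rail on the dock's +y side, 230 mm long, 12 mm wide, 14 mm high (its top is 26 mm above the bench), fixed. Origin at the centre of its underside, on the board's top; axes as the dock's. Wet lacquer: not to be touched.
- rail_b: Red guide rail on the dock's -y side, same size and origin as the other one, fixed. Wet lacquer: not to be touched.
- stop: Fixed stop across the end of the lane: black rubber face in front of a wooden block, 24 mm thick, 100 mm wide, 28 mm high. Origin at the foot of its rubber face, at the middle of the lane, on the board's top; axes as the dock's.
- case: Closed flat parts case, loose, 0.25 to 0.5 kg: blue tub, clear lid, 120 (x) x 100 (y) x 45 mm high, flat upright sides. Origin: centre of its underside; x points to its front, which is to meet the stop; flush yellow latch at the back. Starts on the board before the mouth, up to 25 mm off the lane's centre line, up to 0.2 rad askew. Slides with dry friction (a few N), stays where left.
- blank: Green square acrylic pen blank, 19 x 130 x 19 mm, lying loose across the board behind the stop. Origin at the centre of its underside. Leave alone.
- gouge: Turning gouge with wooden handle, 240 mm long, lying loose on the bench along its x, to the robot's right of the board. Leave alone.
- glue: Small white glue bottle with red cap, 34 mm across, 85 mm tall, standing loose on the bench to the left. Origin at the centre of its underside. Leave alone.
- finish: Jar of finish with white lid, 60 mm across, 70 mm tall, standing loose on the bench to the left. Origin at the centre of its underside. Leave alone.
Things that resemble listed ones, but are neither listed nor needed, are in the scene too. What is meant by the case is not brown, and is the larger of those in its own colour.

How it is judged:
On the way:
1. the front third of the case is in the lane's mouth, between the rails (x of case in the frame of dock above -0.05 m and y of case in the frame of dock between -0.012 and 0.012 m).
At the end, for the whole second after the job is handed in: The case rests flat on the board between the rails, its front within 6 mm of the rubber stop and within 0.07 rad of square to it, at rest (x of case in the frame of stop above -0.066 m and y of case in the frame of stop between -0.012 and 0.012 m and angle between the x axis of case and the x axis of dock, either way round below 0.07 rad and x of case in the frame of dock below 0.15 m and z of case in the frame of dock below 0.016 m and angle between case's own z axis and vertical below 0.05 rad and linear speed of case below 0.01 m/s); the robot touches nothing.
It fails at once if something touched a rail (contact force between anything else and rail_a above 0.3 N or contact force between anything else and rail_b above 0.3 N).
It fails at once if the case was lifted or tipped (z of case in the frame of dock above 0.02 m or angle between case's own z axis and vertical above 0.15 rad).
It fails at once if a bystander was disturbed (distance of any of blank, glue, finish from where it was at the start of the episode above 0.015 m or distance of gouge from where it was at the start of the episode above 0.02 m).
It also fails if it takes over 64 s, if anything falls off the work surface, if the arm or the gripper's body presses on something with over 40 N, if the wrist force passes 120 N, or if a joint passes its speed limit or range.

## Working session

There is one attempt and no reset: what is moved stays moved. The work goes in short steps, Python scripts to look and compute and a tool call to move; the robot and the scene stay as the last step left them, time stands still between calls to the robot, and variables do not carry over. Pictures are saved under pics/ and viewed, at most 10 in all, crops included, and the job is handed in when it is done.

Besides the shell and the picture viewer there is one more tool, called after "Request:" as name([rows], argument=value, ...), one row to a line, values as JSON. servo_tool: Moves the arm, as the interface text tells. Its arguments: {"type":"object","properties":{"plan":{"type":"array"},"force":{"type":"number"}},"required":["plan"]}

```bash
mkdir -p pics; python3 - <<'E'
from bench import *
import cv2
o=get_obs(); print(o['clock'],o['tcp_pos'],o['ee_rot'],o['opening'])
for n in("scene","top"):
    im,d=get_image(n); cv2.imwrite(f'pics/{n}0.png',im)
    c=calibration(n); print(n,c)
E
```

```text
0.0 [ 0.25503624 -0.57004215  0.2304065 ] [ 9.77947591e-01  2.08848420e-01 -1.95108772e-04 -8.98786216e-04] 0.08527435458568651
scene {'fx': 472.32798812327627, 'fy': 472.32798812327627, 'cx': 279.04697412314874, 'cy': 212.22375701194653, 'T': array([[-0.68470688, -0.51190873,  0.5187735 ,  1.26927571],
       [ 0.72873425, -0.47004382,  0.4980012 ,  0.75827552],
       [-0.01108488,  0.71903286,  0.69488766,  1.08019322],
       [ 0.        ,  0.        ,  0.        ,  1.        ]])}
top {'fx': 448.3825556080724, 'fy': 448.3825556080724, 'cx': 283.14580200516264, 'cy': 210.2096034517375, 'T': array([[-0.02787164,  0.98680002, -0.15952711,  0.22544339],
       [-0.99949059, -0.02502888,  0.01980189,  0.01711338],
       [ 0.01554772,  0.15999776,  0.98699493,  1.59168951],
       [ 0.        ,  0.        ,  0.        ,  1.        ]])}
```

View pics/top0.png

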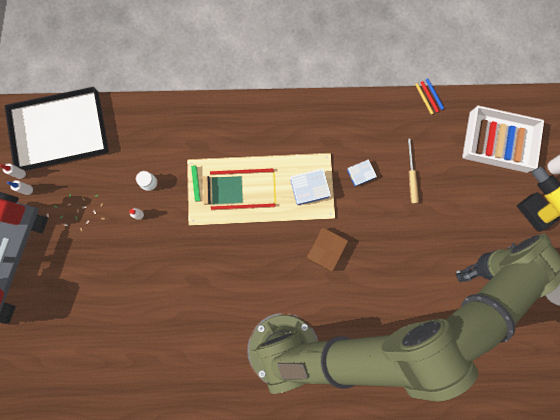

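View pics/scene0.png

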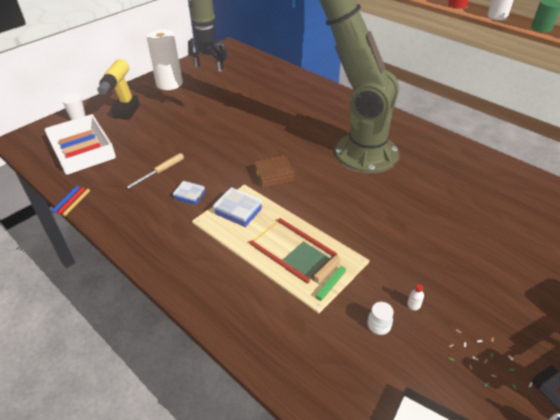

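Candidates in the top view are the blue case on the board (311,187), a smaller blue box off the board (362,172) and a brown block (328,249). The case on the board fits, being blue, the larger of the two and in front of the mouth. I'll confirm that in a crop while measuring.

```bash
cat > h.py <<'E'
from bench import *
import cv2, numpy as np
def ray(n,px,z,c=None):
    c=c or calibration(n); px=np.atleast_2d(px).astype(float)
    d=np.c_[(px[:,0]-c['cx'])/c['fx'],-(px[:,1]-c['cy'])/c['fy'],-np.ones(len(px))]@c['T'][:3,:3].T
    o=c['T'][:3,3]; return (o+d*((z-o[2])/d[:,2])[:,None])[:,:2]
def deproj(n,px,dep):
    c=calibration(n); u,v=px
    return (c['T']@[(u-c['cx'])/c['fx']*dep,-(v-c['cy'])/c['fy']*dep,-dep,1])[:3]
def blobs(m,amin):
    cs,_=cv2.findContours(m.astype(np.uint8),cv2.RETR_EXTERNAL,cv2.CHAIN_APPROX_NONE)
    return [c[:,0] for c in cs if cv2.contourArea(c)>=amin]
def rect(p): # metric min-area rect: centre, long-axis dir (deg), sizes
    (c,s,a)=cv2.minAreaRect((p*1000).astype(np.float32))
    if s[0]<s[1]: a+=90; s=s[::-1]
    return np.round(c,1),np.round(s,1),round((a+90)%180-90,1)
E
python3 - <<'E'
from h import *
for n in("top","scene"):
    im,d=get_image(n); hsv=cv2.cvtColor(im,cv2.COLOR_BGR2HSV); H,S,V=cv2.split(hsv)
    roi=np.zeros(H.shape,bool)
    if n=="top": roi[140:235,175:390]=1
    else: roi[170:310,160:380]=1
    red=((H<6)|(H>172))&(S>150)&(V>70)&roi
    for b in blobs(red,25): print(n,'red',b.mean(0).round(),rect(ray(n,b,.026)))
    blue=(H>100)&(H<130)&(S>40)&roi
    blue=cv2.morphologyEx(blue.astype(np.uint8),cv2.MORPH_CLOSE,np.ones((5,5)))
    for b in blobs(blue,100): print(n,'blue',b.mean(0).round(),'z57',rect(ray(n,b,.057)))
    gr=(H>50)&(H<95)&(S>80)&roi
    for b in blobs(gr,60): print(n,'green',b.mean(0).round(),rect(ray(n,b,.012)))
    if n=="top":
        wood=((H>12)&(H<35)&(S>40)&(V>150)&roi)
        wood=cv2.morphologyEx(wood.astype(np.uint8),cv2.MORPH_CLOSE,np.ones((9,9)))
        for b in blobs(wood,3000): print('board',rect(ray(n,b,.012)))
        for p in((311,187),(180,200),(320,210)): print(p,deproj(n,p,d[p[1],p[0]]))
        a=cv2.resize(im[140:235,180:390],None,fx=3.8,fy=3.8,interpolation=cv2.INTER_CUBIC)
        cv2.imwrite('pics/crop.png',a[:, :800])
E
```

```text
top red [242. 206.] (array([496.9, 128.9]), array([223. ,  10.6]), -88.5)
top red [241. 171.] (array([624.2, 130.8]), array([225.6,  10.8]), -88.6)
top green [226. 190.] (array([561. , 185.8]), array([104.4,  94.1]), -88.9)
top green [195. 183.] (array([588.2, 299.2]), array([128.2,  18.5]), 6.3)
board (array([563.5,  66.3]), array([522.5, 242.9]), -88.7)
(311, 187) [ 0.55285234 -0.11328146  0.05908582]
(180, 200) [ 0.52981925  0.35564569 -0.00270776]
(320, 210) [ 0.47714933 -0.14563671  0.01847534]
scene red [280. 261.] (array([629.1, 138.6]), array([225.2,  11.9]), -88.8)
scene red [307. 237.] (array([503.5, 134.3]), array([221. ,  10.5]), -88.6)
scene blue [238. 215.] z57 (array([602.9, -54.3]), array([143.1,  89.7]), -38.2)
scene blue [190. 198.] z57 (array([ 652.8, -230.2]), array([98.8, 61.3]), -31.9)
scene green [330. 283.] (array([579.4, 294.6]), array([133.9,  21.6]), 5.9)
```

View pics/crop.png

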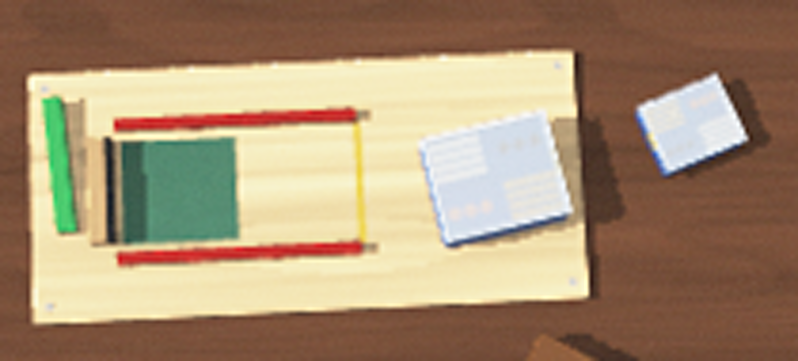

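```bash
python3 - <<'E'
from h import *
n="top"
im,d=get_image(n); c=calibration(n)
v,u=np.mgrid[0:420,0:560]
P=np.stack([(u-c['cx'])/c['fx']*d,-(v-c['cy'])/c['fy']*d,-d,np.ones_like(d)],-1)@c['T'].T
roi=np.zeros(d.shape,bool); roi[150:225,280:345]=1
for b in blobs(roi&(P[...,2]>.045)&(d>0),300): print('depth',rect(ray(n,b,.057)))
I=im.astype(int)
m=roi&(I[...,0]>I[...,2]-5)&(im.max(2)>170)
m=cv2.morphologyEx(m.astype(np.uint8),cv2.MORPH_CLOSE,np.ones((7,7)))
for b in blobs(m,300):
    print('col',rect(ray(n,b,.057)),ray(n,cv2.boxPoints(cv2.minAreaRect(b.astype(np.float32))),.057).round(4).tolist())
roi[:]=0; roi[150:225,280:385]=1
# dock pose from rails
print('lid z',np.median(P[175:200,300:322,2]),'board z',np.median(P[160:165,285:300,2]))
E
```

```text
depth (array([ 556.3, -110.9]), array([120.7, 101.8]), -77.5)
col (array([ 556.1, -108.7]), array([123., 100.]), -77.0) [[0.5909, -0.0378], [0.6206, -0.158], [0.5225, -0.1792], [0.4936, -0.0601]]
lid z 0.05733911236411804 board z 0.013222501538525
```

The crop confirms it: the blue case with the white-clear lid is at crop (495,178). It is larger than the blue box at crop (690,125) and sits before the yellow mouth line. In the dock frame it is at about x=-156, y=+11 mm, yaw +11°. I'll square and centre it by pushing from the robot side with two spread fingers.

Request:
servo_tool([
  [-0.4,[0,0,0],7.6],
  [-0.4,[0,0,0],7.6],
  [-0.4,[0,0,0],7.5],
  [-0.4,[0.02,-0.04,0],0],
  [-0.4,[0.02,-0.05,0],0],
  [-0.4,[0.03,-0.05,0],0],
  [-0.4,[0.03,-0.05,0],0],
  [-0.4,[0.03,-0.05,0],0],
])

```text
clock: 1.25
tcp_pos: [0.38, -0.3257, 0.2314]
ee_rot: [1.0, 0.012, 0.0, 0.0]
contact_force: [1.1, 0.1, -0.4]
opening: 0.0597
finger_force: 0.0
```

Request:
servo_tool([
  [-0.4,[0.03,-0.05,0],0],
  [-0.4,[0.03,-0.05,0],0],
  [-0.4,[0.02,-0.05,0],0],
  [-0.4,[0.013,-0.04,0],0],
  [-0.4,[0,-0.022,0],0],
  [-0.4,[0,0,0],0],
  [-0.4,[0,0,0],0],
  [-0.4,[0,0,0],0],
])

```text
clock: 2.25
tcp_pos: [0.4669, -0.1146, 0.2312]
ee_rot: [1.0, 0.011, -0.0, 0.0]
contact_force: [0.1, 0.4, 0.5]
opening: 0.0598
finger_force: 0.0
```

```bash
python3 - <<'E'
from h import *
o=get_obs(); print(o['clock'],o['tcp_pos'],o['ee_rot'],o['opening'],o['contact_force'])
im,d=get_image("top"); c=calibration("top")
# heights near brown block
for p in((328,245),(320,250),(362,172)): print(p,deproj("top",p,d[p[1],p[0]]))
cv2.imwrite('pics/top1.png',cv2.resize(im[120:300,170:410],None,fx=3,fy=3))
E
```

```text
2.25 [ 0.46690108 -0.11456451  0.23123685] [ 9.99937556e-01  1.11730016e-02 -8.04547521e-05  2.05332589e-04] 0.059792145563832035 [0.13939976 0.38822826 0.47250651]
(328, 245) [ 0.2928202  -0.08192314  0.75309276]
(320, 250) [ 0.2840081  -0.0667273   0.75110543]
(362, 172) [ 0.60784178 -0.29959422  0.03685419]
```

View pics/top1.png

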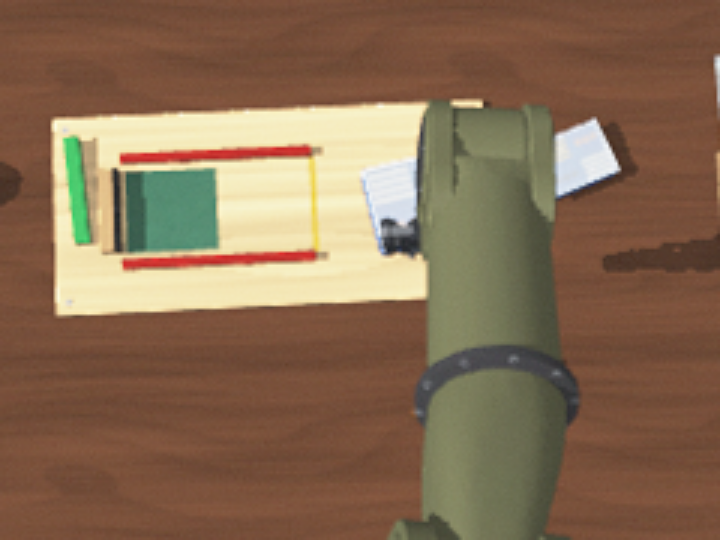

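The arm hides the case from above at crop (450,200), so I'll descend and use the wrist camera.

Request:
servo_tool([
  [-0.4,[0,0,0.03],0],
  [-0.4,[0,0,0.03],0],
  [-0.4,[0,0,0.03],0],
  [-0.4,[0,0,0.03],0],
  [-0.4,[0,0,0.03],0],
  [-0.4,[0,0,0.03],0],
  [-0.4,[0,0,0.016],0],
  [-0.4,[0,0,0],0],
])

```text
clock: 3.3
tcp_pos: [0.4663, -0.1137, 0.0343]
ee_rot: [1.0, 0.012, -0.001, -0.0]
contact_force: [0.7, -0.1, -0.2]
opening: 0.0601
finger_force: 0.0
```

```bash
python3 - <<'E'
from h import *
o=get_obs(); print(o['clock'],o['tcp_pos'],o['contact_force'])
print(calibration("wrist"))
im,d=get_image("wrist"); s,_=get_image("scene")
cv2.imwrite('pics/w2.png',np.hstack([cv2.resize(im,(400,300)),cv2.resize(s[130:310,160:400],(400,300))]))
E
```

```text
3.3 [ 0.46634328 -0.11365865  0.03428773] [ 0.68785465 -0.06908788 -0.2020084 ]
{'fx': 338.07903254369853, 'fy': 338.07903254369853, 'cx': 276.2982323382846, 'cy': 207.92430465161843, 'T': array([[ 2.43514762e-02,  9.59651116e-01,  2.80137003e-01,
         5.36761596e-01],
       [-9.99703291e-01,  2.32132728e-02,  7.38070188e-03,
        -1.12966130e-01],
       [ 5.80002126e-04, -2.80233615e-01,  9.59931656e-01,
         1.77147988e-01],
       [ 0.00000000e+00,  0.00000000e+00,  0.00000000e+00,
         1.00000000e+00]])}
```

View pics/w2.png

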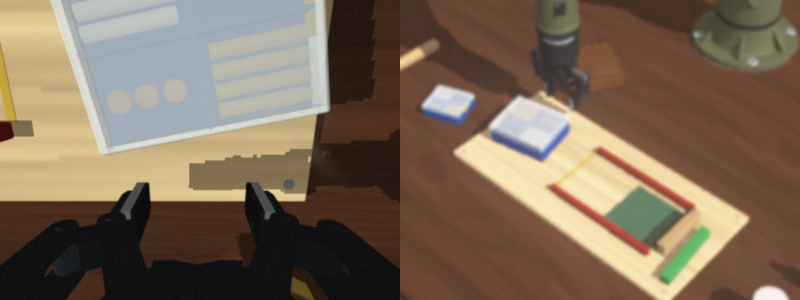

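The wrist view shows the fingers at (135,200) and (260,200), clear of the near side of the case, which runs (105,152)–(328,108). The case is skewed as measured, so I'll push in gently.

Request:
servo_tool([
  [-0.4,[0.006,0,0],0],
  [-0.4,[0.006,0,0],0],
  [-0.4,[0.004,0,0],0],
  [-0.4,[0.004,0,0],0],
  [-0.4,[0.004,0,0],0],
  [-0.4,[0.004,0,0],0],
  [-0.4,[0.004,0,0],0],
  [-0.4,[0,0,0],0],
])

```text
clock: 4.4
tcp_pos: [0.4997, -0.1123, 0.0352]
ee_rot: [1.0, 0.012, 0.0, -0.0]
contact_force: [-0.6, 0.8, -0.0]
opening: 0.0598
finger_force: 0.4
```

```bash
cat > wc.py <<'E'
# lid quad from wrist camera, in dock coords (mm)
from h import *
ang=np.radians(91.4); ex=np.array([np.cos(ang),np.sin(ang)]); ey=np.array([-ex[1],ex[0]]); O=np.array([.5613,.1303])-.085*ex
def dock(p): q=np.atleast_2d(p)-O; return np.c_[q@ex,q@ey]*1000
def look():
    o=get_obs(); c=calibration("wrist"); im,d=get_image("wrist")
    v,u=np.mgrid[0:420,0:560]
    P=np.stack([(u-c['cx'])/c['fx']*d,-(v-c['cy'])/c['fy']*d,-d,np.ones_like(d)],-1)@c['T'].T
    D=dock(P[...,:2].reshape(-1,2)).reshape(420,560,2)
    return o,c,im,d,P,D
if __name__=="__main__":
    o,c,im,d,P,D=look()
    print(o['clock'],o['tcp_pos'].round(4),'tcp dock',dock(o['tcp_pos'][:2]).round(1),'F',o['contact_force'].round(1))
    z=P[...,2]; m=(d>0)&(abs(z-.057)<.008)
    for b in blobs(m,3000):
        p=dock(ray("wrist",b,.057,c)); e=(b[:,0]>3)&(b[:,0]<556)&(b[:,1]>3)&(b[:,1]<416)
        print('lid z',z[m].mean().round(4),rect(p/1000))
        q=cv2.approxPolyDP(b.reshape(-1,1,2),8,True)[:,0]
        print(np.c_[q,dock(ray("wrist",q,.057,c)).round(1)].tolist())
    H,S,V=cv2.split(cv2.cvtColor(im,cv2.COLOR_BGR2HSV))
    for b in blobs(((H<8)|(H>172))&(S>150)&(V>50),60):
        p=dock(ray("wrist",b,.026,c)); print('red',b.mean(0).round(),p.min(0).round(1),p.max(0).round(1))
    cv2.imwrite('pics/w_last.png',im)
E
python3 wc.py
```

```text
4.4 [ 0.4997 -0.1123  0.0352] tcp dock [[-156.    67.5]] F [-0.6  0.8 -0. ]
lid z 0.0574 (array([-160.7,   16.6]), array([122.9, 118.6]), -82.0)
[[76.0, 0.0, -93.5, -36.0], [148.0, 268.0, -106.6, 57.2], [175.0, 268.0, -117.2, 57.2], [164.0, 287.0, -112.1, 65.5], [197.0, 277.0, -125.6, 61.1], [200.0, 326.0, -125.4, 83.6], [208.0, 261.0, -130.4, 54.2], [451.0, 231.0, -223.6, 41.6], [453.0, 0.0, -213.0, -36.2]]
red [ 17. 248.] [-38.5  55.1] [-21.3  69.8]
```

Request:
servo_tool([
  [-0.4,[0,0,0],0],
  [-0.4,[0.002,0,0],0],
  [-0.4,[0.002,0,0],0],
  [-0.4,[0.002,0,0],0],
  [-0.4,[0.001,0,0],0],
  [-0.4,[0,0,0],0],
  [-0.4,[0,0,0],0],
  [-0.4,[0,0,0],0],
])

```text
clock: 5.45
tcp_pos: [0.5064, -0.1123, 0.0353]
ee_rot: [1.0, 0.012, 0.0, 0.0]
contact_force: [-1.7, 0.9, -0.3]
opening: 0.0596
finger_force: 0.8
```

```bash
python3 wc.py
```

```text
5.45 [ 0.5064 -0.1123  0.0353] tcp dock [[-156.1   60.8]] F [-1.7  0.9 -0.3]
lid z 0.0574 (array([-161.8,   12.1]), array([121.9, 118.6]), -84.3)
[[86.0, 0.0, -96.8, -42.7], [146.0, 266.0, -106.0, 49.7], [177.0, 267.0, -118.1, 50.1], [163.0, 287.0, -111.8, 58.9], [197.0, 277.0, -125.7, 54.5], [200.0, 326.0, -125.5, 77.0], [207.0, 263.0, -130.0, 48.4], [449.0, 241.0, -223.6, 39.1], [461.0, 0.0, -215.8, -42.8]]
red [ 12. 258.] [-35.9  54.6] [-19.9  69.6]
```

The case is now at about y=-5 mm, yaw +5°. A short push from the far side, biased to the back end, should fix both.

Request:
servo_tool([
  [-0.4,[-0.015,0,0],0],
  [-0.4,[-0.01,0,-0.03],0],
  [-0.4,[0,0.004,-0.04],0],
  [-0.4,[0,0.006,-0.025],0],
  [-0.4,[0.03,0,0],0],
  [-0.4,[0.04,0,0],0],
  [-0.4,[0.04,0,0],0],
  [-0.4,[0.04,0,0],0],
])

```text
clock: 6.5
tcp_pos: [0.6334, -0.1197, 0.1307]
ee_rot: [1.0, 0.012, 0.001, 0.0]
contact_force: [0.6, 0.7, 0.1]
opening: 0.06
finger_force: 0.0
```

Request:
servo_tool([
  [-0.4,[0.025,0,0],0],
  [-0.4,[0,0,0],0],
  [-0.4,[0,0,0.03],0],
  [-0.4,[0,0,0.035],0],
  [-0.4,[0,0,0.03],0],
  [-0.4,[0,0,0],0],
  [-0.4,[0,0,0],0],
  [-0.4,[0,0,0],0],
])

```text
clock: 7.5
tcp_pos: [0.6572, -0.1187, 0.0371]
ee_rot: [1.0, 0.012, 0.001, 0.0]
contact_force: [0.1, 0.3, 0.8]
opening: 0.0597
finger_force: 0.0
```

```bash
python3 wc.py; python3 - <<'E'
from wc import *
im,d=get_image("top"); s,_=get_image("scene"); w,_=get_image("wrist")
cv2.imwrite('pics/m3.png',np.vstack([np.hstack([cv2.resize(w,(400,300)),cv2.resize(s[130:310,160:400],(400,300))]),np.hstack([cv2.resize(im[130:250,180:400],(400,218)),np.zeros((218,400,3),np.uint8)])]))
E
```

```text
7.5 [ 0.6572 -0.1187  0.0371] tcp dock [[-166.3  -89.8]] F [0.1 0.3 0.8]
red [ 12. 297.] [-40.2 -75.1] [-23.8 -58.3]
```

View pics/m3.png

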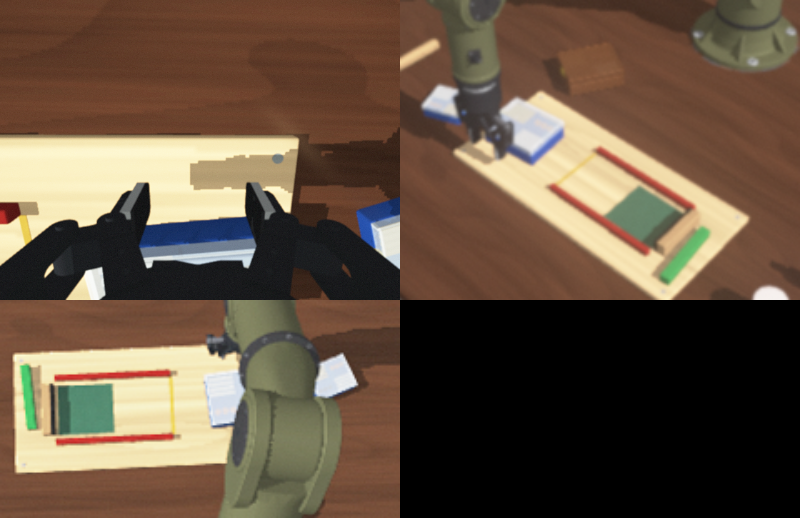

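The fingers stand at wrist (135,205) and (262,205), clear of the blue far side at (200,235). I'll push it back about 25 mm.

Request:
servo_tool([
  [-0.4,[-0.006,0,0],0],
  [-0.4,[-0.005,0,0],0],
  [-0.4,[-0.004,0,0],0],
  [-0.4,[-0.003,0,0],0],
  [-0.4,[-0.003,0,0],0],
  [-0.4,[-0.002,0,0],0],
  [-0.4,[-0.002,0,0],0],
  [-0.4,[0,0,0],0],
])

```text
clock: 8.7
tcp_pos: [0.6313, -0.1192, 0.0354]
ee_rot: [1.0, 0.012, 0.0, 0.0]
contact_force: [0.6, 0.1, 0.3]
opening: 0.0597
finger_force: 0.6
```

```bash
python3 wc.py|head -1
```

```text
8.7 [ 0.6313 -0.1192  0.0354] tcp dock [[-166.1  -63.9]] F [0.6 0.1 0.3]
```

Request:
servo_tool([
  [-0.4,[0.015,0,0],0],
  [-0.4,[0.005,0,-0.03],0],
  [-0.4,[0,0,-0.045],0],
  [-0.4,[-0.02,0.02,-0.045],0],
  [-0.4,[-0.03,0.03,-0.03],0],
  [-0.4,[-0.03,0.03,-0.02],0],
  [-0.4,[-0.02,0.02,0],0],
  [-0.4,[0,0,0],0],
])

```text
clock: 9.75
tcp_pos: [0.5516, -0.2233, 0.2055]
ee_rot: [1.0, 0.01, -0.001, 0.0]
contact_force: [0.8, 0.7, -0.3]
opening: 0.0595
finger_force: 0.0
```

```bash
python3 wc.py
```

```text
9.75 [ 0.5516 -0.2233  0.2055] tcp dock [[-268.2   18.3]] F [ 0.8  0.7 -0.3]
lid z 0.0571 (array([-160.3,   -0. ]), array([120.9,  99.4]), 3.7)
[[212.0, 109.0, -216.7, -52.6], [69.0, 120.0, -97.1, -44.2], [95.0, 229.0, -104.0, 52.2], [225.0, 220.0, -223.1, 44.1]]
red [ 22. 228.] [-38.5  55.6] [10.7 69.5]
red [10. 98.] [-38.8 -68. ] [-18.4 -57.6]
```

The case is now at (-160, 0) mm with yaw +3.9°, and the rails read symmetric about y=0. Pushing from behind with two fingers will square it. I'll turn the tool -90° and go behind it.

Request:
servo_tool([
  [-0.4,[0,0,0],-10],
  [-0.4,[0,0,0],-10],
  [-0.4,[0,0,0],-10],
  [-0.4,[0,0,0],-10],
  [-0.4,[0,0,0],-10],
  [-0.4,[0,0,0],-10],
  [-0.4,[0,0,0],-10],
  [-0.4,[0,0,0],-10],
])

```text
clock: 10.8
tcp_pos: [0.5545, -0.2191, 0.2049]
ee_rot: [0.755, 0.655, 0.0, -0.001]
contact_force: [-0.3, 0.3, -0.1]
opening: 0.0596
finger_force: 0.0
```

Request:
servo_tool([
  [-0.4,[0,0,0],-10],
  [-0.4,[0.009,0.009,0],0],
  [-0.4,[0.009,0.009,0],0],
  [-0.4,[0,0,0],0],
  [-0.4,[0,0,0.03],0],
  [-0.4,[0,0,0.03],0],
  [-0.4,[0,0,0],0],
  [-0.4,[0,0,0],0],
])

```text
clock: 11.8
tcp_pos: [0.572, -0.2024, 0.1464]
ee_rot: [0.698, 0.716, 0.0, 0.0]
contact_force: [0.8, -0.6, 0.8]
opening: 0.0601
finger_force: 0.0
```

```bash
python3 wc.py; python3 - <<'E'
from wc import *
o=get_obs(); print(o['ee_rot'],o['qpos'].round(2)); r=o['ee_rot']
print('toolx deg',np.degrees(2*np.arctan2(r[1],r[0])))
s,_=get_image("scene"); w,_=get_image("wrist")
cv2.imwrite('pics/m4.png',np.hstack([cv2.resize(w,(400,300)),cv2.resize(s[130:310,140:380],(400,300))]))
E
```

```text
11.8 [ 0.572  -0.2024  0.1464] tcp dock [[-247.9   -2.6]] F [ 0.8 -0.6  0.8]
lid z 0.0573 (array([-164.8,    0.3]), array([107.1,  99.2]), 3.5)
[[186.0, 0.0, -114.3, 52.7], [207.0, 172.0, -219.8, 45.9], [349.0, 164.0, -214.2, -52.3], [349.0, 0.0, -114.3, -46.3]]
[6.98479321e-01 7.15629567e-01 4.86947789e-04 8.50893086e-04] [ 0.7   0.62 -0.66  1.67  0.43  1.01 -0.08]
toolx deg 91.38969291168206
```

View pics/m4.png

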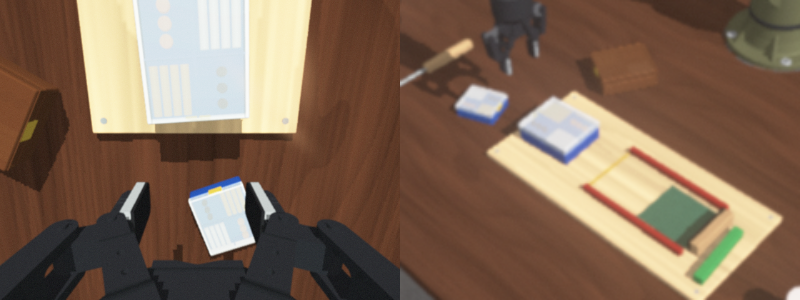

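```bash
python3 - <<'E'
from wc import *
px=[(266,275),(336,250),(291,357)]
print(dock(ray("wrist",px,.037)).round(1))
print(dock(get_obs()['tcp_pos'][:2]))
E
```

```text
[[-309.6    6. ]
 [-287.3  -50.7]
 [-390.6  -15.6]]
[[-248.112522     -2.67571249]]
```

The small box's nearest corner is at x=-287, clear of the fingers' back at about -260. I'll descend and push to just before the mouth.

Request:
servo_tool([
  [-0.4,[0,-0.0025,0.03],0],
  [-0.4,[0,0,0.03],0],
  [-0.4,[0,0,0.03],0],
  [-0.4,[0,0,0.02],0],
  [-0.4,[0,0,0],0],
  [-0.4,[0.006,0,0],0],
  [-0.4,[0.006,0,0],0],
  [-0.4,[0.006,0,0],0],
])

```text
clock: 12.95
tcp_pos: [0.5688, -0.1844, 0.0362]
ee_rot: [0.698, 0.716, 0.0, 0.001]
contact_force: [-1.0, -3.5, 2.6]
opening: 0.0598
finger_force: 2.3
```

Request:
servo_tool([
  [-0.4,[0.006,0,0],0],
  [-0.4,[0.008,0,0],0],
  [-0.4,[0.008,0,0],0],
  [-0.4,[0.008,0,0],0],
  [-0.4,[0.008,0,0],0],
  [-0.4,[0.008,0,0],0],
  [-0.4,[0.006,0,0],0],
  [-0.4,[0,0,0],0],
])

```text
clock: 13.95
tcp_pos: [0.5673, -0.1312, 0.0353]
ee_rot: [0.698, 0.716, 0.001, -0.0]
contact_force: [0.2, -1.2, 0.8]
opening: 0.0601
finger_force: 0.4
```

```bash
python3 wc.py; python3 - <<'E'
from wc import *
n="top"; im,d=get_image(n); c=calibration(n)
v,u=np.mgrid[0:420,0:560]
P=np.stack([(u-c['cx'])/c['fx']*d,-(v-c['cy'])/c['fy']*d,-d,np.ones_like(d)],-1)@c['T'].T
I=im.astype(int); roi=np.zeros(d.shape,bool); roi[150:225,275:345]=1
m=roi&(I[...,0]>I[...,2]-5)&(im.max(2)>170)
s,_=get_image("scene"); w,_=get_image("wrist")
cv2.imwrite('pics/m5.png',np.vstack([np.hstack([cv2.resize(w,(400,300)),cv2.resize(s[130:310,160:400],(400,300))]),cv2.resize(im[140:230,180:420],(800,300))]))
E
```

```text
13.95 [ 0.5673 -0.1312  0.0353] tcp dock [[-176.6    0.4]] F [ 0.2 -1.2  0.8]
lid z 0.0574 (array([-133.5,   -2.5]), array([119.9,  99.2]), 0.1)
[[133.0, 0.0, -73.7, 46.5], [160.0, 262.0, -164.5, 46.4], [180.0, 268.0, -167.0, 38.8], [161.0, 286.0, -175.0, 47.0], [197.0, 277.0, -171.0, 32.4], [200.0, 326.0, -193.5, 32.5], [206.0, 265.0, -165.7, 28.5], [348.0, 265.0, -165.6, -27.3], [353.0, 326.0, -193.4, -31.1], [356.0, 277.0, -170.8, -30.8], [390.0, 287.0, -175.2, -44.8], [370.0, 266.0, -166.0, -36.0], [411.0, 263.0, -164.7, -52.0], [443.0, 0.0, -73.5, -51.9]]
```

View pics/m5.png

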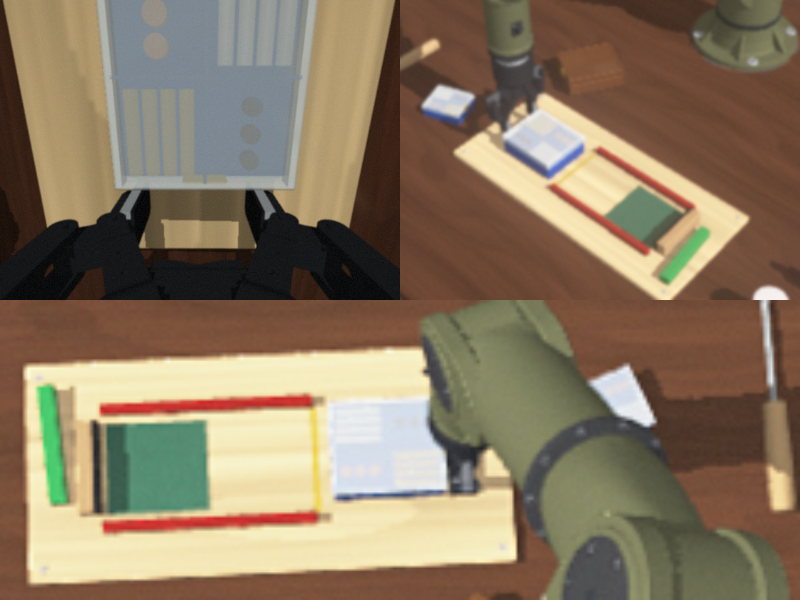

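```bash
python3 - <<'E'
from wc import *
n="top"; im,d=get_image(n); c=calibration(n)
I=im.astype(int)
# lid edges along columns 285..305: bluish-white rows
t=[];b=[]
for u in range(284,304):
    r=np.where((I[155:215,u,0]>I[155:215,u,2]-5)&(im[155:215,u].max(1)>170))[0]+155
    t.append((u,r.min()-.5)); b.append((u,r.max()+.5))
for q in(t,b):
    p=dock(ray(n,q,.057)); print(np.median(p,0).round(1),np.polyfit(p[:,0],p[:,1],1)[0].round(3))
H,S,V=cv2.split(cv2.cvtColor(im,cv2.COLOR_BGR2HSV)); red=((H<6)|(H>172))&(S>150)&(V>70)
red[:150]=0;red[215:]=0;red[:,:205]=0;red[:,285:]=0
for q in blobs(red,25):
    p=dock(ray(n,q,.026)); s=np.median(p[:,1]); print('rail y',p[:,1].min().round(1),p[:,1].max().round(1),np.polyfit(p[:,0],p[:,1],1)[0].round(4),p[:,0].min().round(1),p[:,0].max().round(1))
E
```

```text
[-100.8  -51.4] -0.015
[-95.2  48.3] -0.022
rail y 59.3 69.8 -0.0028 -26.3 196.7
rail y -68.4 -57.6 -0.0033 -29.0 196.8
```

The wrist view shows the case squared, with its back edge at (115–295,188), and the lane free ahead in the top crop. The yellow line is at crop (318,455). Both cameras put the case about 2.5 mm towards rail_b, so I'll push on slightly diagonally to centre it.

Request:
servo_tool([
  [-0.4,[0.005,0,0],0],
  [-0.4,[0.01,-0.0005,0],0],
  [-0.4,[0.01,-0.0005,0],0],
  [-0.4,[0.01,-0.0005,0],0],
  [-0.4,[0.01,-0.0005,0],0],
  [-0.4,[0.01,-0.0005,0],0],
  [-0.4,[0.005,0,0],0],
  [-0.4,[0,0,0],0],
])

```text
clock: 15.2
tcp_pos: [0.5633, -0.0718, 0.0355]
ee_rot: [0.698, 0.716, 0.0, -0.0]
contact_force: [-0.6, 0.3, -0.1]
opening: 0.06
finger_force: 0.0
```

```bash
cat > tp.py <<'E'
from wc import *
import sys
n="top"; im,d=get_image(n); I=im.astype(int); a,b_=int(sys.argv[1]),int(sys.argv[2])
t=[];b=[]
for u in range(a,b_):
    r=np.where((I[162:204,u,0]>I[162:204,u,2]-5)&(im[162:204,u].max(1)>170))[0]+162
    if len(r): t.append((u,r.min()-.5)); b.append((u,r.max()+.5))
for q in(t,b):
    p=dock(ray(n,q,.057)); print('top',np.median(p,0).round(1),np.polyfit(p[:,0],p[:,1],1)[0].round(3))
E
python3 wc.py; python3 tp.py 265 283
```

```text
15.2 [ 0.5633 -0.0718  0.0355] tcp dock [[-117.1    2.9]] F [-0.6  0.3 -0.1]
lid z 0.0574 (array([-74. ,  -0.1]), array([120. ,  99.6]), 0.1)
[[134.0, 0.0, -14.1, 48.7], [161.0, 261.0, -104.5, 48.6], [186.0, 265.0, -106.2, 38.9], [161.0, 286.0, -115.5, 49.6], [196.0, 276.0, -111.0, 35.3], [200.0, 326.0, -134.0, 35.1], [206.0, 264.0, -105.8, 31.0], [348.0, 264.0, -105.7, -24.8], [353.0, 326.0, -133.9, -28.6], [357.0, 277.0, -111.3, -28.8], [392.0, 286.0, -115.3, -43.1], [367.0, 265.0, -106.1, -32.3], [412.0, 261.0, -104.4, -49.9], [444.0, 0.0, -13.9, -49.8]]
red [446.  33.] [-30.5 -68.3] [ -5.3 -63.5]
red [125.  32.] [-30.   60.8] [-5.6 69.8]
top [-30.1 -48.9] 0.019
top [-25.2  50.7] 0.027
```

Centred now, at x≈-45 mm and y≈0 to +1. Next is straight down the lane.

Request:
servo_tool([
  [-0.4,[0.006,0,0],0],
  [-0.4,[0.012,0,0],0],
  [-0.4,[0.012,0,0],0],
  [-0.4,[0.012,0,0],0],
  [-0.4,[0.012,0,0],0],
  [-0.4,[0.012,0,0],0],
  [-0.4,[0.006,0,0],0],
  [-0.4,[0,0,0],0],
])

```text
clock: 16.3
tcp_pos: [0.5614, 0.0005, 0.0354]
ee_rot: [0.698, 0.716, 0.0, -0.0]
contact_force: [0.5, -0.3, -0.2]
opening: 0.0596
finger_force: 0.0
```

```bash
python3 wc.py
```

```text
16.3 [5.614e-01 5.000e-04 3.540e-02] tcp dock [[-44.8   3.1]] F [ 0.5 -0.3 -0.2]
lid z 0.0574 (array([-1.6,  0. ]), array([119.9,  99.5]), 0.1)
[[134.0, 0.0, 58.2, 48.9], [160.0, 257.0, -30.5, 48.9], [186.0, 265.0, -33.9, 39.0], [161.0, 286.0, -43.1, 49.7], [195.0, 276.0, -38.7, 35.8], [200.0, 326.0, -61.7, 35.2], [205.0, 264.0, -33.4, 31.5], [348.0, 263.0, -32.9, -24.6], [353.0, 326.0, -61.5, -28.5], [356.0, 277.0, -39.0, -28.2], [392.0, 286.0, -42.9, -42.9], [367.0, 264.0, -33.3, -32.1], [412.0, 261.0, -32.0, -49.7], [443.0, 0.0, 58.4, -49.2]]
red [422. 219.] [-29.3 -68.3] [-19.8 -63.5]
red [439.  95.] [-11.6 -68.5] [ 67.  -63.3]
red [134. 112.] [-29.5  61. ] [66.7 69.7]
```

Request:
servo_tool([
  [-0.4,[0.006,0,0],0],
  [-0.4,[0.013,0,0],0],
  [-0.4,[0.013,0,0],0],
  [-0.4,[0.013,0,0],0],
  [-0.4,[0.013,0,0],0],
  [-0.4,[0.013,0,0],0],
  [-0.4,[0.013,0,0],0],
  [-0.4,[0.006,0,0],0],
])

```text
clock: 17.35
tcp_pos: [0.5591, 0.0905, 0.0354]
ee_rot: [0.698, 0.716, 0.0, -0.0]
contact_force: [0.8, -3.5, 0.9]
opening: 0.0598
finger_force: 1.8
```

```bash
python3 wc.py; python3 tp.py 212 232
```

```text
17.35 [0.5591 0.0905 0.0354] tcp dock [[45.3  3.2]] F [ 0.8 -3.5  0.9]
lid z 0.0574 (array([88.4, -0. ]), array([119.9,  99.1]), 0.1)
[[134.0, 0.0, 148.2, 49.0], [161.0, 263.0, 57.0, 48.9], [185.0, 266.0, 55.7, 39.6], [162.0, 285.0, 47.4, 49.4], [197.0, 278.0, 50.5, 35.2], [200.0, 326.0, 28.4, 35.3], [206.0, 265.0, 56.2, 31.3], [347.0, 265.0, 56.3, -24.2], [353.0, 325.0, 29.0, -28.3], [356.0, 277.0, 51.1, -28.0], [390.0, 287.0, 46.7, -42.0], [368.0, 266.0, 55.9, -32.4], [412.0, 262.0, 57.6, -49.6], [444.0, 0.0, 148.4, -49.4]]
red [414. 258.] [ 19.  -68.5] [ 70.2 -54.6]
red [439.  97.] [ 76.5 -68.6] [157.  -63.2]
red [138. 146.] [22.8 57.3] [156.8  69.7]
top [147.1 -49.3] 0.012
top [150.2  50.8] -0.071
```

Request:
servo_tool([
  [-0.4,[0.005,0,0],0],
  [-0.4,[0.005,0,0],0],
  [-0.4,[0.004,0,0],0],
  [-0.4,[0.003,0,0],0],
  [-0.4,[0.002,0,0],0],
  [-0.4,[0.001,0,0],0],
  [-0.4,[0.001,0,0],0],
  [-0.4,[0,0,0],0],
])

```text
clock: 18.45
tcp_pos: [0.5587, 0.1101, 0.0354]
ee_rot: [0.698, 0.716, 0.0, 0.0]
contact_force: [0.9, -4.4, 3.8]
opening: 0.0603
finger_force: 2.2
```

Request:
servo_tool([
  [-0.4,[0.001,0,0],0],
  [-0.4,[0.001,0,0],0],
  [-0.4,[0,0,0],0],
  [-0.4,[0,0,0],0],
  [-0.4,[0,0,0],0],
  [-0.4,[0,0,0],0],
  [-0.4,[0,0,0],0],
  [-0.4,[0,0,0],0],
])

```text
clock: 19.45
tcp_pos: [0.5587, 0.1122, 0.0353]
ee_rot: [0.698, 0.716, 0.0, 0.0]
contact_force: [0.0, -5.0, 3.8]
opening: 0.0599
finger_force: 2.3
```

```bash
python3 wc.py|head -3
```

```text
19.45 [0.5587 0.1122 0.0353] tcp dock [[67.   3.1]] F [ 0.  -5.   3.8]
lid z 0.0574 (array([ 1.101e+02, -1.000e-01]), array([119.8,  98.9]), 0.0)
[[133.0, 0.0, 170.0, 49.1], [160.0, 262.0, 79.2, 49.1], [181.0, 266.0, 77.5, 41.0], [162.0, 286.0, 68.7, 49.3], [197.0, 277.0, 72.7, 35.0], [200.0, 326.0, 50.1, 35.2], [205.0, 265.0, 77.9, 31.6], [348.0, 265.0, 78.0, -24.7], [353.0, 325.0, 50.7, -28.4], [357.0, 277.0, 72.8, -28.5], [390.0, 287.0, 68.3, -42.1], [368.0, 266.0, 77.6, -32.6], [411.0, 263.0, 78.9, -49.3], [443.0, 0.0, 170.0, -49.3]]
```

Request:
servo_tool([
  [-0.4,[0.001,0,0],0],
  [-0.4,[0.001,0,0],0],
  [-0.4,[0,0,0],0],
  [-0.4,[0,0,0],0],
  [-0.4,[0,0,0],0],
  [-0.4,[0,0,0],0],
  [-0.4,[0,0,0],0],
  [-0.4,[0,0,0],0],
])

```text
clock: 20.5
tcp_pos: [0.5585, 0.1141, 0.0353]
ee_rot: [0.698, 0.716, -0.0, 0.0]
contact_force: [0.3, -5.0, 3.6]
opening: 0.0598
finger_force: 2.5
```

```bash
python3 wc.py|head -1; python3 tp.py 200 217
```

```text
20.5 [0.5585 0.1141 0.0353] tcp dock [[68.9  3.2]] F [ 0.3 -5.   3.6]
top [185.6 -47.7] 0.089
top [188.3  51.8] -1.57
```

Request:
servo_tool([
  [-0.4,[0.001,0,0],0],
  [-0.4,[0.001,0,0],0],
  [-0.4,[0,0,0],0],
  [-0.4,[0,0,0],0],
  [-0.4,[0,0,0],0],
  [-0.4,[0,0,0],0],
  [-0.4,[0,0,0],0],
  [-0.4,[0,0,0],0],
])

```text
clock: 21.6
tcp_pos: [0.5585, 0.115, 0.0353]
ee_rot: [0.699, 0.716, -0.001, 0.0]
contact_force: [0.1, -6.8, 5.5]
opening: 0.0599
finger_force: 3.7
```

Request:
servo_tool([
  [-0.4,[0.001,0,0],0],
  [-0.4,[0.0005,0,0],0],
  [-0.4,[0,0,0],0],
  [-0.4,[0,0,0],0],
  [-0.4,[0,0,0],0],
  [-0.4,[0,0,0],0],
  [-0.4,[0,0,0],0],
  [-0.4,[0,0,0],0],
])

```text
clock: 22.6
tcp_pos: [0.5585, 0.115, 0.0353]
ee_rot: [0.699, 0.715, -0.001, 0.001]
contact_force: [0.6, -10.2, 6.6]
opening: 0.0599
finger_force: 5.4
```

```bash
python3 wc.py|head -3; python3 - <<'E'
from wc import *
s,_=get_image("scene"); w,_=get_image("wrist"); t,_=get_image("top")
cv2.imwrite('pics/m6.png',np.hstack([cv2.resize(t[150:225,180:280],(400,300)),cv2.resize(s[210:310,230:370],(400,300))]))
E
```

```text
22.6 [0.5585 0.115  0.0353] tcp dock [[69.8  3.2]] F [  0.6 -10.2   6.6]
lid z 0.0574 (array([1.13e+02, 1.00e-01]), array([119.7,  99.2]), -0.1)
[[132.0, 0.0, 172.9, 49.2], [160.0, 262.0, 82.2, 49.2], [179.0, 267.0, 80.1, 41.9], [161.0, 286.0, 71.7, 49.8], [195.0, 276.0, 76.2, 35.9], [200.0, 325.0, 53.6, 35.4], [206.0, 266.0, 80.5, 31.3], [348.0, 265.0, 80.9, -24.5], [353.0, 326.0, 53.1, -28.3], [357.0, 277.0, 75.7, -28.4], [392.0, 286.0, 71.7, -42.7], [368.0, 266.0, 80.5, -32.4], [411.0, 264.0, 81.4, -49.2], [443.0, 0.0, 172.8, -49.1]]
```

View pics/m6.png

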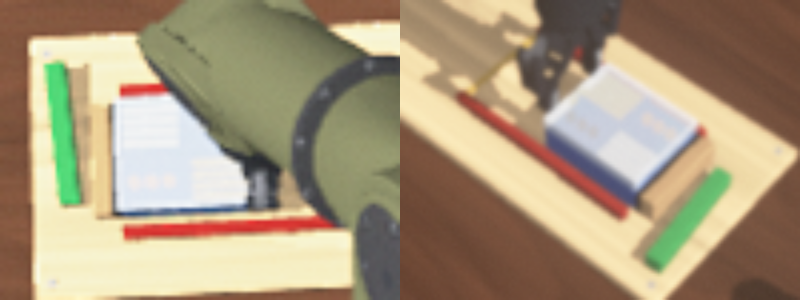

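The case's front edge, at top crop (113,155), is flat against the stop. The tool has stalled and the force is rising, so I'll back off and lift clear.

Request:
servo_tool([
  [-0.4,[-0.005,0,0],0],
  [-0.4,[-0.01,0,0],0],
  [-0.4,[-0.01,0,0],0],
  [-0.4,[0,0,-0.03],0],
  [-0.4,[0,0,-0.04],0],
  [-0.4,[-0.02,0,-0.05],0],
  [-0.4,[-0.03,0,-0.04],0],
  [-0.4,[-0.03,0,0],0],
])

```text
clock: 23.8
tcp_pos: [0.5627, 0.0123, 0.1986]
ee_rot: [0.698, 0.716, 0.002, 0.002]
contact_force: [0.3, 0.8, -0.6]
opening: 0.0602
finger_force: 0.0
```

Request:
servo_tool([
  [-0.4,[-0.03,0,0],0],
  [-0.4,[0,0,0],0],
  [-0.4,[0,0,0],0],
  [-0.4,[0,0,0],0],
  [-0.4,[0,0,0],0],
  [-0.4,[0,0,0],0],
  [-0.4,[0,0,0],0],
  [-0.4,[0,0,0],0],
])

```text
clock: 24.8
tcp_pos: [0.5618, -0.0172, 0.1953]
ee_rot: [0.698, 0.716, 0.0, -0.0]
contact_force: [-0.1, 0.5, -0.1]
opening: 0.0598
finger_force: 0.0
```

```bash
python3 wc.py
```

```text
24.8 [ 0.5618 -0.0172  0.1953] tcp dock [[-62.5   3.2]] F [-0.1  0.5 -0.1]
red [353.  75.] [-30.  -68.4] [ 93.3 -55.9]
red [207.  74.] [-29.2  57.2] [93.1 69.9]
```

```bash
python3 - <<'E'
from wc import *
n="top"; im,d=get_image(n); c=calibration(n)
v,u=np.mgrid[0:420,0:560]
P=np.stack([(u-c['cx'])/c['fx']*d,-(v-c['cy'])/c['fy']*d,-d,np.ones_like(d)],-1)@c['T'].T
roi=np.zeros(d.shape,bool); roi[160:215,195:245]=1
for b in blobs(roi&(abs(P[...,2]-.057)<.01)&(d>0),200): print(rect(dock(ray(n,b,.057))/1000))
hand_in(); print('handed in')
E
```

```text
(array([139.9,   1.4]), array([123.2, 101.4]), 0.0)
the job is handed in; nothing more can be done
handed in
```

The job is handed in: the last camera check put the case square in the lane, about 1 mm off centre, with its front against the rubber stop (x ≈ 140 mm) and the arm clear. I saw nothing touch the rails or disturb the bystanders, but no verdict came back.

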